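Take the worn feed roller off its bayonet spindle

TASK

The rubber feed roller on the spindle of the bench roller drive is worn: take it off and lay it on its side in the steel tray. It is held by a bayonet, so press it towards the drive against its spring, keep it pressed while you turn it anticlockwise (seen from the spindle's open end) until you feel the pin come up to its stop, just past the keyway, then ease it back in line with the keyway and draw it straight off the open end; work by feel and never force it, because the pin and spindle bearings are easily bent. Set it down rather than drop it, and leave the new roller, the sensor and the star knob where they are.

Things in the scene. Friction and masses are not known exactly. Their poses are not given: they have to be found in the camera images.
- roller_drive: Roller drive bolted to the bench: dark steel base plate 150 x 100 x 12 mm, upright bare aluminium gear housing 44 mm wide, its top 122 mm above the bench, dark ribbed motor behind, steel spindle in front. Origin: underside of the plate, below the spindle's line; z up. The spindle runs level along its -x, 100 mm up, from the housing's front face (x = -10 mm) to the open end (x = -103 mm).
- spindle_tip (a point): Free open end of the level steel spindle, 16 mm thick, on its axis; axes as those of roller_drive, so the roller comes off towards -x and is pressed in towards +x. The roller has 1 mm of play all round on the spindle and hangs on it. Roller, pin and spindle stand 75 N between them, all contacts added up, and no more.
- pin_middle (a point): Middle of the steel cross pin (4.4 mm thick, 32 mm long) that goes through the spindle 19 mm behind its end and keeps the roller on. Axes as roller_drive's: they do not show the pin's direction. The gear holds the spindle still at whatever angle it stopped, and that angle is not measured.
- cup_face (a point): Middle of the front face of the steel spring cup (31 mm across) behind the roller, as at the start. It presses the roller outwards on the pin with 4 N, rising by 0.3 N per mm that the roller is pressed in, and bottoms hard after 9 mm.
- worn_roller: Worn black rubber roller on the spindle, 0.15 to 0.25 kg, rigid: tyre 46 mm in diameter and 42 mm long on an aluminium hub 36 mm in diameter, whose toothed bayonet end stands out 13 mm more towards the open end. Origin on its axis halfway along the tyre, at about x = -61 mm of the drive; x is the roller's axis, -x the bayonet end. Drawn out 65 mm it is clear of the spindle.
- bayonet_end (a point): Middle of the roller's toothed end face, axes as worn_roller's. Two keyways 6.8 mm wide, on its +y and -y sides, run through the bore and let the pin pass. At the start the pin lies in pockets 4 mm deep, behind ridges; pressed in 4.5 to 8 mm the roller turns free: 37 to 71 degrees anticlockwise seen from the open end (negative about +x) to mid-keyway, the dog's stop 4 to 8 degrees on.
- tray: Empty open steel tray with a dark rubber liner, 190 mm along its x, 130 mm along its y, 28 mm high, wall 3 mm, loose on the bench. Origin at the centre of its underside, z up; inner floor 4 mm above the origin.
- new_roller: A new roller of the same kind standing on end on the bench (46 mm in diameter, 55 mm high, bayonet end up); a bystander, to be left standing. Origin on its axis 21 mm above the bench.
- sensor: Spare photo-electric sensor, dark box 58 x 20 x 36 mm lying about in front; a bystander. Origin at the centre of its underside.
- knob: Spare black star knob 47 mm across, 27 mm high; a bystander. Origin at the centre of its underside.

How it is judged (in metres and radians):
On the way, in this order (a step that is already met when the one before it is completed fails the run):
1. the roller is pressed in and turned back from its locked position, still on the spindle (angle between the y axis of worn_roller and the y axis of roller_drive, either way round above 0.45 rad and x of worn_roller in the frame of roller_drive above -0.075 m), for 0.05 s.
2. the roller is drawn off past the spindle's open end (x of worn_roller in the frame of roller_drive below -0.124 m and contact force between worn_roller and roller_drive below 0.1 N), for 0.1 s.
At the end, for the whole second after the job is handed in: The worn roller lies on its side (its axis within 10 degrees of level) on the floor of the tray, its centre inside the tray walls, lying still (slower than 0.1 m/s for a whole second) and released; the tray stands flat on the bench; the bystanders have not moved (x of worn_roller in the frame of tray between -0.085 and 0.085 m and y of worn_roller in the frame of tray between -0.055 and 0.055 m and z of worn_roller in the frame of tray between 0.02 and 0.034 m and angle between worn_roller's own x axis and vertical between 1.4 and 1.75 rad and linear speed of worn_roller below 0.1 m/s and linear speed of tray below 0.02 m/s and angle between tray's own z axis and vertical below 0.05 rad); the robot touches nothing.
It fails at once if the roller is forced: more than 75 N in all between it and the roller drive (spindle, pin, spring cup) (contact force between worn_roller and roller_drive above 75 N).
It fails at once if the worn roller is dropped (let go and falling faster than 0.6 m/s) (linear speed of worn_roller above 0.6 m/s and contact force between the fingers and worn_roller below 0.05 N).
It fails at once if the new roller (a bystander) is moved by more than 20 mm (distance of new_roller from where it was at the start of the episode above 0.02 m).
It fails at once if the sensor (a bystander) is moved by more than 20 mm (distance of sensor from where it was at the start of the episode above 0.02 m).
It fails at once if the star knob (a bystander) is moved by more than 20 mm (distance of knob from where it was at the start of the episode above 0.02 m).
It also fails if it takes over 72 s, if anything falls off the work surface, if the arm or the gripper's body presses on something with over 40 N, if the wrist force passes 120 N, or if a joint passes its speed limit or range.

ROBOT

A 7-joint arm with a two-finger parallel gripper is mounted at the origin on a cart in front of the work surface, level with it; the furniture and walls round the work are solid. World frame = base frame: x ahead of the robot, y to its left, z up, the work surface at z = 0. Lengths are in mm, angles in rad, forces in N, time in s.
With the tool pointing down it reaches from about 425 to 825 mm from the base axis. Payload 3.6 kg.
Tool frame: the origin (TCP) lies midway between the tips of the shut fingers; the grasp point (between the pads) lies 19 mm behind it; z points along the fingers, y is the line along which they close (so a half turn about z gives the same grasp; the last joint's range is limited). The gripper opens to 85 mm and grips with 20 to 120 N. Pads are 22 mm wide; open, the fingers measure 114 mm over their backs; the gripper's body (76 mm by 85 mm) begins 54 mm behind the grasp point. The pads swing forward as they close: fully open they stand 13 mm farther back than shut.
Start: joints at [-1.351, 0.615, -0.013, 1.423, 0.008, 1.103, -0.04], TCP at [158.763, 630.282, 206.597] pointing down, gripper open.
Joint ranges: [-3.12, 3.12], [-0.3, 2.06], [-1.34, 1.32], [0.26, 2.42], [-1.36, 4.5], [0.01, 1.98], [-2.84, 2.84]. Speed limits (rad/s): [2.79, 2.79, 3.14, 3.14, 3.14, 3.14, 3.14].

INTERFACE

Orientations are given as a 3x3 rotation matrix whose columns are the frame's x, y, z axes.
In Python, from workcell import env, vision gives the robot as it stands.
- The arm moves only by the tool drive_tool, never from a script. Its argument "commands" is a list that holds one entry, the list of rows, each a list of 5 numbers: the opening in per cent of the stroke, from 0 (shut) to 100 (fully open), then the shift along the tool's x, y, z in mm, then the turn about the tool's z in degrees. A call has 1 to 20 rows; each row is the pose to reach, as a shift and turn from the pose commanded when the call began, along the tool's axes at that moment; what a row does not reach only later rows make up. A row lasts 1/10 s, in which the tool goes at most 50 mm and 8.59 degrees, less where a joint would pass 70% of its speed; a pose out of reach is approached as far as the arm can. A call with a gripper value outside its range is refused whole. The fingers move at their own pace and stop on an object; "grip_force" is the grip in N (left out, the last holds). Time passes only in rows, so rows that repeat a pose let the fingers close. It gives the time, the measured TCP pose, the force, the opening and the grip force at its end, in the units of the state.
- env.read_state(): the state, without advancing time (a new reading comes with each control period).
- vision.read_camera(name): name is "scene" or "side" or "wrist"; returns a dict with "image" (420x560x3 uint8, blue, green, red), "K" (3x3 intrinsics, pixels), "R" (3x3) and "t" (3): a world point X has camera coordinates R X + t; the wrist camera has in their place "hand_eye" (4x4, takes a point from camera to tool coordinates, whose origin is the TCP and whose axes are the flange's). Camera axes: x right, y down, z forward; pixel columns grow to the right and rows downward; lengths in mm; the calibration is good to about 2 mm. A picture is of the moment at which its call begins: read the wrist's pose just before it. There is no depth.
- env.close_job(): hands the job in; it is judged then, once.
The state is a dict: "time": time; "q": joint angles; "qvel": joint speeds; "tau": joint torques, N m; "tcp_pos": TCP position; "orientation": TCP orientation; "contact_force": force on the tool from outside, world axes, zero at the start; "moment": the same for the moment, N m; "gripper_width": opening from 0.0 (shut) to 1.0 (fully open); "gripper_force": force on a finger pad.
Only numpy, scipy, OpenCV 4.12 (cv2) and the standard library are available. Lean on these libraries where they do the work, as an engineer would, in place of code of your own. Each camera call takes 0.05 s, during which the arm holds its last target. There are 200 camera calls.

## Working session

There is one attempt and no reset: what is moved stays moved. The work goes in short steps, Python scripts to look and compute and a tool call to move; the robot and the scene stay as the last step left them, time stands still between calls to the robot, and variables do not carry over. Pictures are saved under pics/ and viewed, at most 10 in all, crops included, and the job is handed in when it is done.

Besides the shell and the picture viewer there is one more tool, called after "Emit:" by a JSON object that holds its "api" and its "payload", one argument or row to a line. drive_tool: Moves the arm, as the interface text tells. Its arguments: {"type":"object","properties":{"commands":{"type":"array","items":{"type":"array","items":{"type":"array","items":{"type":"number"}}}},"grip_force":{"type":"number"}},"required":["commands"]}

```bash
ls; mkdir -p pics
python3 - <<'E'
from workcell import env, vision
import cv2
s=env.read_state();print({k:(v if not hasattr(v,'round') else v.round(3)) if not isinstance(v,list) else v for k,v in s.items()})
for n in("scene","side"):
    c=vision.read_camera(n);cv2.imwrite(f"pics/{n}0.png",c["image"]);print(n,c["K"],c["R"],c["t"])
c=vision.read_camera("wrist");cv2.imwrite("pics/wrist0.png",c["image"]);print(c["K"],c["hand_eye"])
E
```

```text
pics
{'time': 0.0, 'q': array([-1.35 ,  0.616, -0.013,  1.425,  0.008,  1.103, -0.04 ]), 'qvel': array([ 0.   , -0.001,  0.   , -0.001,  0.002,  0.   , -0.   ]), 'tau': array([ 1.0000e-03, -4.6923e+01,  2.5900e-01, -1.7103e+01,  1.0000e-02,
        1.0000e-02, -0.0000e+00]), 'tcp_pos': array([158.582, 629.493, 205.427]), 'orientation': array([[-0.97 ,  0.244, -0.001],
       [ 0.244,  0.97 , -0.003],
       [-0.   , -0.003, -1.   ]]), 'contact_force': array([ 0.339,  0.944, -0.247]), 'moment': array([ 0.003,  0.011, -0.021]), 'gripper_force': 0.0, 'gripper_width': 0.9981876029195836}
scene [[436.78378452   0.         280.18684514]
 [  0.         436.78378452 205.11339685]
 [  0.           0.           1.        ]] [[ 0.74503226 -0.66677123  0.01852195]
 [-0.41148615 -0.48128362 -0.77398012]
 [ 0.52498198  0.56901863 -0.63293895]] [-431.04764052  276.88534487  653.35187997]
side [[530.27821988   0.         275.29440248]
 [  0.         530.27821988 214.13058197]
 [  0.           0.           1.        ]] [[ 0.96910278 -0.24645736 -0.00992828]
 [-0.14438635 -0.53419193 -0.83294151]
 [ 0.19998096  0.80863945 -0.55327196]] [-545.79782315  137.86510978 1258.19344191]
[[337.93624434   0.         281.82651891]
 [  0.         337.93624434 214.17869598]
 [  0.           0.           1.        ]] [[ 6.95709996e-04 -9.62946021e-01 -2.69693301e-01  6.77901273e+01]
 [ 9.99999756e-01  6.54178140e-04  2.43875501e-04 -2.64900249e-01]
 [-5.84114810e-05 -2.69693405e-01  9.62946241e-01 -1.67029064e+02]
 [ 0.00000000e+00  0.00000000e+00  0.00000000e+00  1.00000000e+00]]
```

View pics/scene0.png

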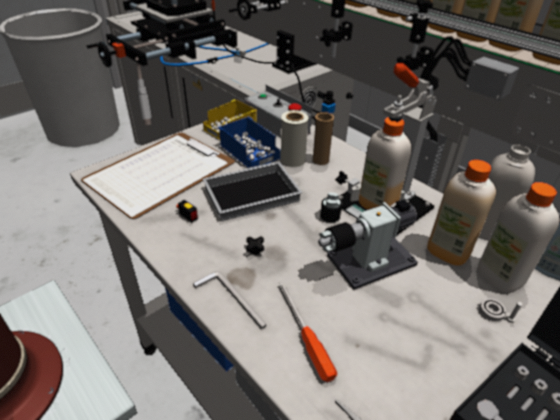

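View pics/side0.png

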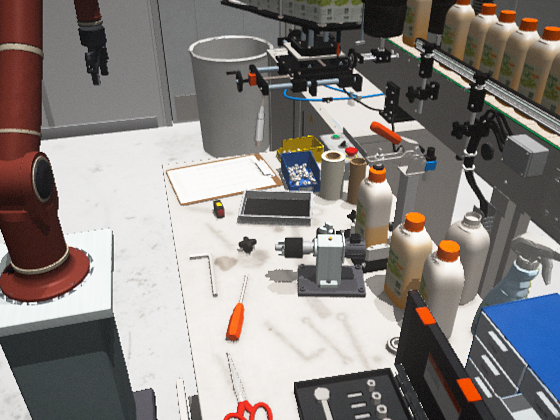

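Run:
```python
import cv2,numpy as np
a=cv2.imread("pics/scene0.png");b=cv2.imread("pics/side0.png")
A=cv2.resize(a[160:310,170:420+0],(800,480),interpolation=cv2.INTER_CUBIC) 
cv2.imwrite("pics/c1.png",cv2.resize(a[150:310,230:430],(750,600),interpolation=cv2.INTER_CUBIC))
cv2.imwrite("pics/c2.png",cv2.resize(b[180:310,205:380],(800,594),interpolation=cv2.INTER_CUBIC))
```

```text
(no output)
```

View pics/c1.png

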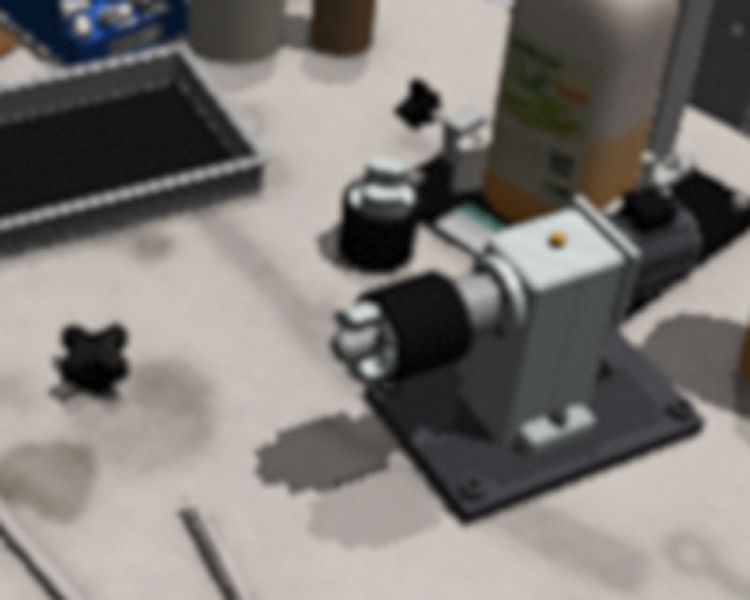

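View pics/c2.png

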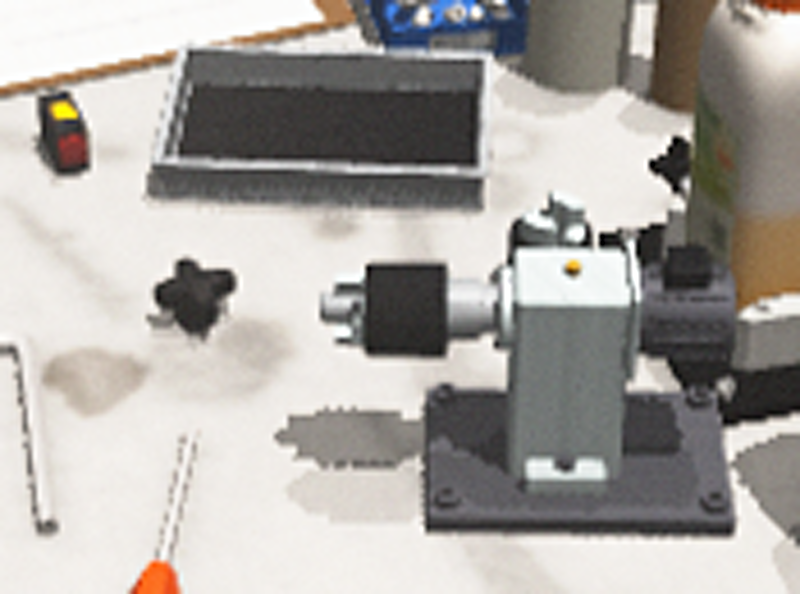

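```bash
cat > h.py <<'E'
import numpy as np,cv2
from workcell import env,vision
CAL={}
CAL['scene']=(436.78378452,280.18684514,205.11339685,np.array([[0.74503226,-0.66677123,0.01852195],[-0.41148615,-0.48128362,-0.77398012],[0.52498198,0.56901863,-0.63293895]]),np.array([-431.04764052,276.88534487,653.35187997]))
CAL['side']=(530.27821988,275.29440248,214.13058197,np.array([[0.96910278,-0.24645736,-0.00992828],[-0.14438635,-0.53419193,-0.83294151],[0.19998096,0.80863945,-0.55327196]]),np.array([-545.79782315,137.86510978,1258.19344191]))
def px(n,p):
    return np.array([p[0]/3.75+230,p[1]/3.75+150]) if n=='scene' else np.array([p[0]/4.571+205,p[1]/4.571+180])
def proj(n,X):
    f,cx,cy,R,t=CAL[n];c=R@X+t;return np.array([f*c[0]/c[2]+cx,f*c[1]/c[2]+cy])
def ray(n,uv):
    f,cx,cy,R,t=CAL[n];return -R.T@t,R.T@np.array([(uv[0]-cx)/f,(uv[1]-cy)/f,1])
def plane(n,p,z):
    o,d=ray(n,px(n,p));return (o+d*(z-o[2])/d[2]).round(1)
def tri(p1,p2):
    A=[];b=[]
    for n,p in(('scene',p1),('side',p2)):
        o,d=ray(n,px(n,p));d/=np.linalg.norm(d);P=np.eye(3)-np.outer(d,d);A.append(P);b.append(P@o)
    X,r,_,_=np.linalg.lstsq(np.vstack(A),np.hstack(b),rcond=None);return X.round(1),np.sqrt(r).round(1)
E
python3 - <<'E'
from h import *
from scipy.optimize import least_squares
print('yellow',tri((558,237),(572,265)));print('tip',tri((349,346),(324,305)))
print('plate side',[plane('side',p,12) for p in((427,514),(427,388),(713,390),(733,516))])
print('plate scene',[plane('scene',p,12) for p in((465,507),(368,392),(702,425))])
print('tray side',[plane('side',p,28) for p in((148,170),(487,170),(490,52),(180,48))])
print('tray scene',[plane('scene',p,28) for p in((262,160),(180,45))])
print('new',plane('scene',(376,268),0),plane('scene',(388,170),55)); print('knob',plane('scene',(93,385),0),plane('side',(195,325),0)); print('sensor',plane('side',(65,172),0))
obs=[('side',(427,514),'FL'),('side',(427,388),'BL'),('side',(713,390),'BR'),('side',(733,516),'FR'),('scene',(465,507),'FL'),('scene',(368,392),'BL'),('scene',(702,425),'FR')]
def res(v):
    x,y,a,xc=v;R=np.array([[np.cos(a),-np.sin(a),0],[np.sin(a),np.cos(a),0],[0,0,1]]);o=np.array([x,y,0]);r=[]
    for n,p,k in obs:
        L=np.array([xc+(75 if k[1]=='R' else -75),50 if k[0]=='B' else -50,12]);r+=list(proj(n,o+R@L)-px(n,p))
    for n,p in(('scene',(349,346)),('side',(324,305))): r+=list(proj(n,o+R@[-103,0,100])-px(n,p))
    return r
s=least_squares(res,[700,0,0,20]);print(s.x,np.round(s.fun,1))
E
```

```text
yellow (array([ 637.3, -200.4,  122.7]), array([1.9]))
tip (array([ 522.4, -172.4,  101.1]), array([2.2]))
plate side [array([ 556.3, -235.2,   12. ]), array([ 583.4, -142.8,   12. ]), array([ 725.2, -182.4,   12. ]), array([ 698.4, -274.5,   12. ])]
plate scene [array([ 557.2, -228.4,   12. ]), array([ 578.5, -142.7,   12. ]), array([ 693.3, -273.3,   12. ])]
tray side [array([478.4,  70.1,  28. ]), array([666.5,  19.2,  28. ]), array([707.8, 143.6,  28. ]), array([523.3, 198.8,  28. ])]
tray scene [array([660.3,  24.8,  28. ]), array([705.6, 150.9,  28. ])]
new [665.5 -68.6   0. ] [684.  -53.9  55. ]
knob [478.8 -34.3   0. ] [481.1 -44.1   0. ]
sensor [436.7 122.2   0. ]
[ 6.21959301e+02 -2.00635660e+02 -2.85862149e-01  1.91240452e+01] [-1.2 -0.5 -1.1 -1.4 -0.1 -0.9 -0.   0.2  0.8  2.2 -0.7 -2.5  2.2 -0.7
 -0.2  0.9  0.5 -0.5]
```

Emit:
{"api": "drive_tool", "payload": {
  "commands": [
    [[100,-160,-90,0,0],[100,-320,-180,0,0],[100,-480,-270,0,2.3],[100,-480,-270,0,2.3],[100,-480,-270,0,2.3],[100,-480,-270,0,2.3],[100,-480,-270,0,2.3],[100,-480,-270,0,2.3],[100,-480,-270,0,2.3],[100,-480,-270,0,2.3],[100,-480,-270,0,2.3],[100,-480,-270,0,2.3]]
  ]
}}

```text
time: 1.35
tcp_pos: [564.5, 240.9, 206.1]
orientation: [[-0.955, 0.297, 0.004], [0.297, 0.955, -0.007], [-0.006, -0.006, -1.0]]
contact_force: [0.2, -0.7, 0.5]
gripper_width: 1.002
gripper_force: 0.0
```

Emit:
{"api": "drive_tool", "payload": {
  "commands": [
    [[100,-90,-430,0,0],[100,-90,-430,0,0],[100,-90,-430,0,0],[100,-90,-430,0,0],[100,-90,-430,0,0],[100,-90,-430,0,0],[100,-90,-430,0,0],[100,-90,-430,0,0],[100,-90,-430,0,0],[100,-90,-430,0,0],[100,-90,-430,0,0],[100,-90,-430,0,0],[100,-90,-430,0,0]]
  ]
}}

```text
time: 2.65
tcp_pos: [523.4, -184.3, 206.5]
orientation: [[-0.96, 0.279, -0.0], [0.279, 0.96, 0.001], [0.0, 0.001, -1.0]]
contact_force: [-0.1, 0.6, -0.1]
gripper_width: 1.0
gripper_force: 0.0
```

```bash
cat >> h.py <<'E'
O=np.array([622,-200.6,0]);a=-.2859
RD=np.array([[np.cos(a),-np.sin(a),0],[np.sin(a),np.cos(a),0],[0,0,1]])
def st():
    s=env.read_state();p=s['tcp_pos'];R=s['orientation']
    print('t',s['time'],'tcp',p.round(1),'drive',(RD.T@(p-O)).round(1),'F drive',(RD.T@s['contact_force']).round(1),'w',round(s['gripper_width']*85,1),'gf',round(s['gripper_force'],1));print('toolx yaw rel drive -x',np.degrees(np.arctan2(*(RD.T@R[:,0])[[1,0]])).round(2)-180, 'tilt',R[:,2].round(3))
    return s
def wproj(s,c,X):
    H=c['hand_eye'];T=s['orientation'].T@(np.asarray(X)-s['tcp_pos']);C=H[:3,:3].T@(T-H[:3,3]);u=c['K']@C;return (u[:2]/u[2])
E
python3 - <<'E'
from h import *
s=st();c=vision.read_camera("wrist");im=c['image'].copy()
cv2.imwrite("pics/w1raw.png",im)
for L in([-103,0,100],[-95,0,117],[-82,23,99],[-82,-23,99],[-40,23,99],[-40,-23,99],[-10,22,122],[-10,-22,122]):
    u=wproj(s,c,O+RD@np.array(L,float));print(L,u.round(1));cv2.circle(im,tuple(int(v) for v in u),2,(0,0,255),-1)
cv2.imwrite("pics/w1.png",cv2.resize(im,(800,600),interpolation=cv2.INTER_CUBIC))
E
```

```text
t 2.65 tcp [ 523.4 -184.3  206.5] drive [-99.2 -12.1 206.5] F drive [-0.2  0.5 -0.1] w 85.0 gf 0.0
toolx yaw rel drive -x -359.84000000000003 tilt [-0.     0.001 -1.   ]
[-103, 0, 100] [296.5 199.7]
[-95, 0, 117] [297.3 214.5]
[-82, 23, 99] [323.2 223.5]
[-82, -23, 99] [269.1 223.4]
[-40, 23, 99] [321.4 269. ]
[-40, -23, 99] [269.4 268.8]
[-10, 22, 122] [322.1 313.3]
[-10, -22, 122] [269.9 313.2]
```

View pics/w1.png

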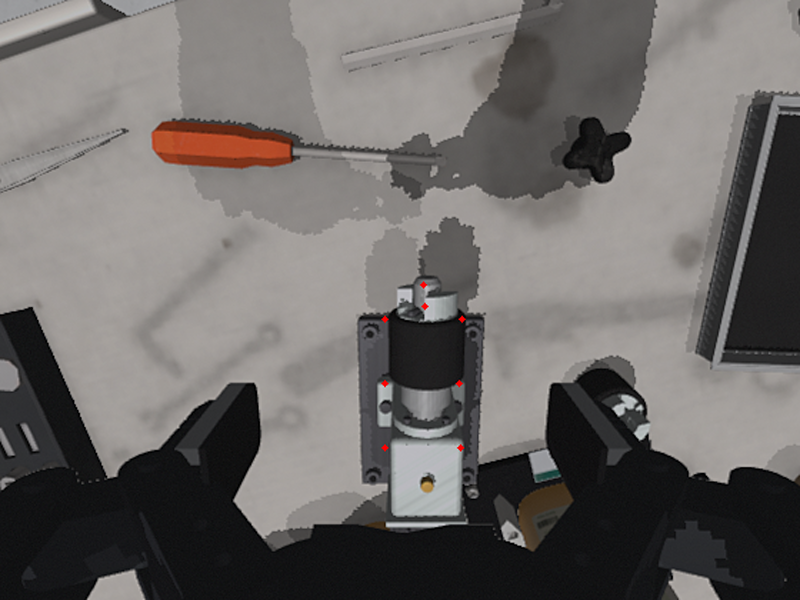

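Emit:
{"api": "drive_tool", "payload": {
  "commands": [
    [[100,0,0,40,0],[100,0,0,80,0],[100,0,0,110,0],[100,0,0,122,0],[100,0,0,122,0],[100,0,0,122,0],[100,0,0,122,0]]
  ]
}}

```text
time: 3.4
tcp_pos: [524.5, -187.0, 86.4]
orientation: [[-0.959, 0.283, 0.004], [0.283, 0.959, -0.001], [-0.004, -0.0, -1.0]]
contact_force: [-1.0, -0.3, 0.2]
gripper_width: 1.0
gripper_force: 0.0
```

Emit:
{"api": "drive_tool", "payload": {
  "commands": [
    [[100,0,-2,0,0],[100,0,-4,0,0],[100,0,-6,0,0],[100,0,-7,0,0],[100,0,-7,0,0],[100,0,-7,0,0],[100,0,-7,0,0]]
  ]
}}

```text
time: 4.1
tcp_pos: [520.9, -193.3, 84.6]
orientation: [[-0.959, 0.283, -0.0], [0.283, 0.959, 0.0], [0.0, 0.0, -1.0]]
contact_force: [-0.5, -0.2, 0.4]
gripper_width: 0.998
gripper_force: 0.0
```

Run:
```python
from h import *
s=st();c=vision.read_camera("wrist");im=c['image']
cv2.imwrite("pics/w2.png",im)
```

```text
t 4.1 tcp [ 520.9 -193.3   84.6] drive [-99.  -21.5  84.6] F drive [-0.5 -0.4  0.4] w 84.8 gf 0.0
toolx yaw rel drive -x -0.03999999999999204 tilt [-0.  0. -1.]
```

View pics/w2.png

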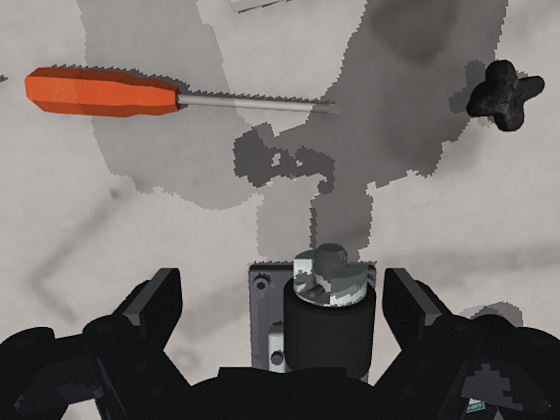

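Emit:
{"api": "drive_tool", "payload": {
  "commands": [
    [[100,0,-1,0,0],[100,0,-2,0,0],[100,0,-2,0,0],[100,0,-2,0,0]]
  ]
}}

```text
time: 4.55
tcp_pos: [520.3, -195.4, 84.6]
orientation: [[-0.959, 0.283, -0.0], [0.283, 0.959, -0.0], [0.0, -0.0, -1.0]]
contact_force: [0.1, -0.2, 0.1]
gripper_width: 1.0
gripper_force: 0.0
```

Emit:
{"api": "drive_tool", "payload": {
  "commands": [
    [[100,0,-1,0,0],[100,0,-2,0,0],[100,0,-2,0,0],[100,0,-2,0,0]]
  ]
}}

```text
time: 4.95
tcp_pos: [519.8, -197.3, 84.6]
orientation: [[-0.959, 0.283, -0.0], [0.283, 0.959, -0.0], [0.0, -0.0, -1.0]]
contact_force: [0.6, 0.5, -1.0]
gripper_width: 0.995
gripper_force: 0.0
```

Emit:
{"api": "drive_tool", "payload": {
  "commands": [
    [[100,0,-1,0,0],[100,0,-2,0,0],[100,0,-2,0,0],[100,0,-2,0,0]]
  ]
}}

```text
time: 5.35
tcp_pos: [519.2, -199.2, 84.6]
orientation: [[-0.959, 0.283, -0.0], [0.283, 0.959, -0.0], [0.0, -0.0, -1.0]]
contact_force: [-0.1, 0.5, -0.5]
gripper_width: 1.001
gripper_force: 0.0
```

Run:
```python
from h import *
s=st();c=vision.read_camera("wrist");im=c['image']
b=vision.read_camera("side")['image'][200:280,255:345]
A=cv2.resize(im[180:420,150:480],(800,582),interpolation=cv2.INTER_CUBIC)[:, 60:]
B=cv2.resize(b,(338,300),interpolation=cv2.INTER_CUBIC)
o=np.zeros((600,800,3),np.uint8);A2=cv2.resize(A,None,fx=.62,fy=.62);o[:A2.shape[0],:A2.shape[1]]=A2;o[:300,460:798]=B
cv2.imwrite("pics/w3.png",o)
```

```text
t 5.35 tcp [ 519.2 -199.2   84.6] drive [-99.  -27.6  84.6] F drive [-0.2  0.4 -0.5] w 85.1 gf 0.0
toolx yaw rel drive -x -0.06999999999999318 tilt [-0. -0. -1.]
```

View pics/w3.png

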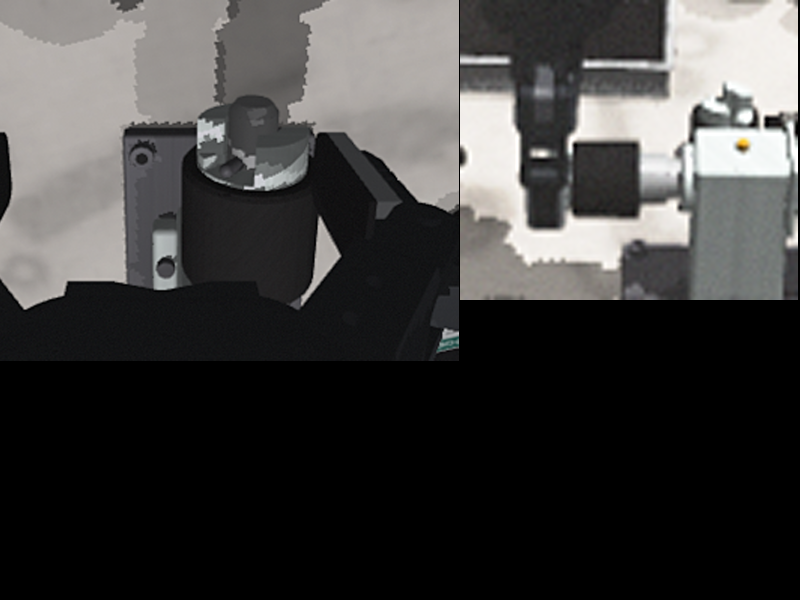

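Emit:
{"api": "drive_tool", "payload": {
  "commands": [
    [[100,0,-1,0,0],[100,0,-2,0,0],[100,0,-2,0,0],[100,0,-2,0,0]]
  ]
}}

```text
time: 5.85
tcp_pos: [518.7, -201.1, 84.7]
orientation: [[-0.959, 0.283, 0.0], [0.283, 0.959, -0.0], [-0.0, -0.0, -1.0]]
contact_force: [0.6, -1.2, 0.7]
gripper_width: 1.005
gripper_force: 0.0
```

Emit:
{"api": "drive_tool", "payload": {
  "commands": [
    [[100,0,-1,0,0],[100,0,-1.5,0,0],[100,0,-1.5,0,0],[100,0,-1.5,0,0]]
  ]
}}

```text
time: 6.25
tcp_pos: [518.2, -202.5, 84.6]
orientation: [[-0.959, 0.283, -0.0], [0.283, 0.959, -0.0], [0.0, -0.0, -1.0]]
contact_force: [0.5, 0.1, -0.6]
gripper_width: 1.001
gripper_force: 0.0
```

Emit:
{"api": "drive_tool", "payload": {
  "commands": [
    [[100,0,-1,0,0],[100,0,-1.5,0,0],[100,0,-1.5,0,0],[100,0,-1.5,0,0]]
  ]
}}

```text
time: 6.65
tcp_pos: [517.8, -204.0, 84.6]
orientation: [[-0.959, 0.283, -0.0], [0.283, 0.959, -0.0], [0.0, -0.0, -1.0]]
contact_force: [0.0, -0.4, -0.3]
gripper_width: 0.999
gripper_force: 0.0
```

Run:
```python
from h import *
P=lambda n,L:proj(n,O+RD@np.array(L,float)).round(1)
for x in(-110,-88):print('far tip',x,P('side',[x,-70,98]),P('side',[x,-84,98]))
print('img far tip cols',255+(527-460)/3.756,255+(567-460)/3.756,'row',200+228/3.75)
print('tyre front',P('side',[-82,0,122]),P('side',[-82,-23,99]),'img',255+(573-460)/3.756,'rows',200+143/3.75,200+215/3.75)
print('hub end',P('side',[-95,-18,99]))
s=st();c=vision.read_camera("wrist");im=c['image'];cv2.imwrite('pics/w4.png',cv2.resize(im[200:420,120:480],(800,489),interpolation=cv2.INTER_CUBIC))
for L in([-95,18,99],[-95,-18,99],[-95,0,117],[-82,0,122],[-99-11,s['tcp_pos'][0]*0-32.6+42.5,98],[-88,-32.6+42.5,98],[-88,9.9,120]):
    u=wproj(s,c,O+RD@np.array(L,float));print(L,((u-[120,200])*800/360).round())
```

```text
far tip -110 [271.9 267.1] [271.6 271.4]
far tip -88 [282.4 267.2] [282.2 271.5]
img far tip cols 272.8381256656017 283.4877529286475 row 260.8
tyre front [286.  238.3] [285.7 253.1] img 285.0851970181044 rows 238.13333333333333 257.3333333333333
hub end [279.8 251.6]
t 6.65 tcp [ 517.8 -204.    84.6] drive [-99.  -32.6  84.6] F drive [ 0.1 -0.3 -0.3] w 84.9 gf 0.0
toolx yaw rel drive -x -0.06999999999999318 tilt [-0. -0. -1.]
[-95, 18, 99] [589. 158.]
[-95, -18, 99] [426. 158.]
[-95, 0, 117] [525. 197.]
[-82, 0, 122] [526. 269.]
[-110, np.float64(9.899999999999999), 98] [556.  92.]
[-88, 9.899999999999999, 98] [549. 184.]
[-88, 9.9, 120] [576. 236.]
```

View pics/w4.png

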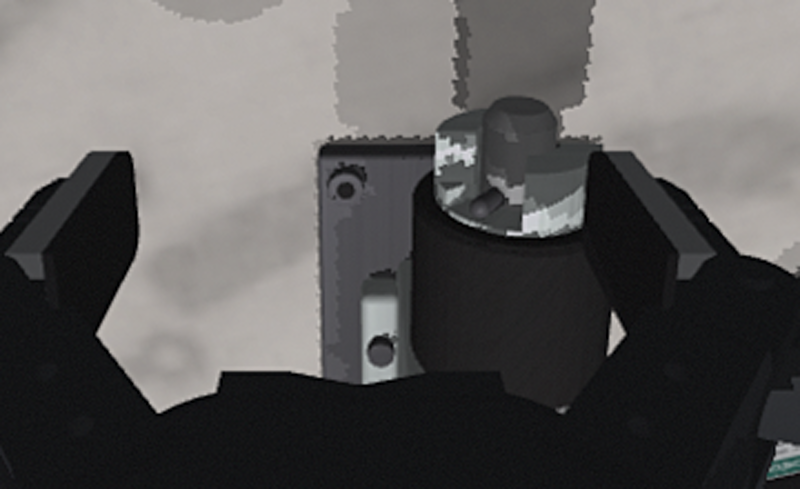

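Emit:
{"api": "drive_tool", "payload": {
  "commands": [
    [[100,2,0,-40,0],[66,2,27,-40,0],[66,2,27,-40,0],[66,2,27,-40,0],[66,2,27,-40,0],[66,2,27,-10,0],[66,2,27,4,0],[66,2,27,4,0],[66,2,27,4,0],[66,2,27,4,0]]
  ]
}}

```text
time: 7.7
tcp_pos: [524.1, -178.2, 81.4]
orientation: [[-0.959, 0.284, 0.001], [0.284, 0.959, -0.001], [-0.002, -0.0, -1.0]]
contact_force: [-0.0, -0.2, 0.1]
gripper_width: 0.66
gripper_force: 0.0
```

Run:
```python
from h import *
s=st();c=vision.read_camera("wrist");im=c['image'];A=cv2.resize(im[200:420,160:440],(560,440),interpolation=cv2.INTER_CUBIC)
b=vision.read_camera("side")['image'][210:280,260:320];B=cv2.resize(b,(240,280),interpolation=cv2.INTER_CUBIC)
o=np.zeros((440,800,3),np.uint8);o[:,:560]=A;o[:280,560:]=B
cv2.imwrite('pics/w5.png',o)
for z in(80,90,100,110):
  y=s['gripper_width']*42.5;Y=(RD.T@(s['tcp_pos']-O))[1];X=(RD.T@(s['tcp_pos']-O))[0]
  print(z,[((wproj(s,c,O+RD@np.array([x,Y+y,z]))-[160,200])*2).round() for x in(X-11,X+11)],'side',[((proj('side',O+RD@np.array([x,Y-y,z]))-[260,210])*4+[560,0]).round() for x in(X-11,X+11)])
```

```text
t 7.7 tcp [ 524.1 -178.2   81.4] drive [-100.2   -6.1   81.4] F drive [ 0.  -0.2  0.1] w 56.1 gf 0.0
toolx yaw rel drive -x -0.09999999999999432 tilt [ 0.001 -0.001 -1.   ]
80 [array([351.,  64.]), array([348., 140.])] side [array([609., 212.]), array([649., 213.])]
90 [array([357.,  76.]), array([354., 157.])] side [array([608., 198.]), array([649., 198.])]
100 [array([364.,  91.]), array([360., 176.])] side [array([608., 183.]), array([649., 184.])]
110 [array([372., 107.]), array([367., 197.])] side [array([608., 168.]), array([649., 169.])]
```

View pics/w5.png

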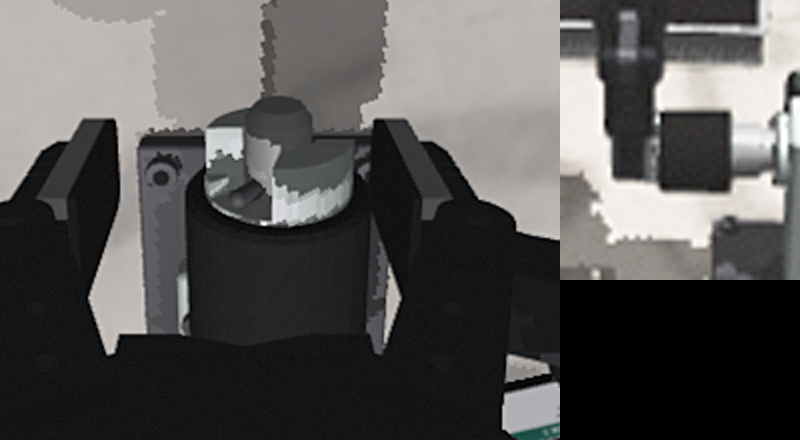

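Emit:
{"api": "drive_tool", "payload": {
  "commands": [
    [[66,0,4,0,0],[60,0,7,0,0],[52,0,7,0,0],[52,0,7,4,0],[52,0,7,8,0],[52,0,7,8,0],[52,0,7,8,0]]
  ]
}}

```text
time: 8.5
tcp_pos: [525.3, -170.9, 72.3]
orientation: [[-0.959, 0.283, -0.001], [0.283, 0.959, 0.0], [0.001, -0.0, -1.0]]
contact_force: [-0.2, -0.3, 0.3]
gripper_width: 0.52
gripper_force: 0.0
```

Emit:
{"api": "drive_tool", "payload": {
  "commands": [
    [[52,0,-1,0,0],[52,0,-2,0,0],[52,0,-2,0,0],[52,0,-2,0,0]]
  ]
}}

```text
time: 8.9
tcp_pos: [525.0, -172.8, 72.7]
orientation: [[-0.959, 0.283, 0.0], [0.283, 0.959, -0.0], [-0.0, -0.0, -1.0]]
contact_force: [-0.1, 0.5, 0.1]
gripper_width: 0.523
gripper_force: 0.0
```

Emit:
{"api": "drive_tool", "payload": {
  "commands": [
    [[52,0,-0.5,0,0],[52,0,-1,0,0],[52,0,-1,0,0],[52,0,-1,0,0]]
  ]
}}

```text
time: 9.3
tcp_pos: [524.7, -173.7, 72.6]
orientation: [[-0.959, 0.283, -0.0], [0.283, 0.959, -0.0], [-0.0, -0.0, -1.0]]
contact_force: [-0.7, 0.4, 0.0]
gripper_width: 0.517
gripper_force: 0.0
```

Emit:
{"api": "drive_tool", "payload": {
  "commands": [
    [[52,0,-0.5,0,0],[52,0,-1,0,0],[52,0,-1,0,0],[52,0,-1,0,0]]
  ]
}}

```text
time: 9.7
tcp_pos: [524.4, -174.6, 72.6]
orientation: [[-0.959, 0.283, -0.0], [0.283, 0.959, -0.0], [0.0, -0.0, -1.0]]
contact_force: [-0.0, -0.4, -0.8]
gripper_width: 0.524
gripper_force: 0.1
```

Emit:
{"api": "drive_tool", "payload": {
  "commands": [
    [[52,0,-0.5,0,0],[52,0,-1,0,0],[52,0,-1,0,0],[52,0,-1,0,0]]
  ]
}}

```text
time: 10.1
tcp_pos: [524.3, -174.9, 72.6]
orientation: [[-0.959, 0.282, 0.0], [0.282, 0.959, 0.001], [0.0, 0.001, -1.0]]
contact_force: [-0.5, 1.5, 0.1]
gripper_width: 0.524
gripper_force: 1.1
```

Emit:
{"api": "drive_tool", "payload": {
  "commands": [
    [[52,0,-0.5,0,0],[52,0,-1,0,0],[52,0,-1,0,0],[52,0,-1,0,0]]
  ]
}}

```text
time: 10.5
tcp_pos: [524.0, -175.5, 72.6]
orientation: [[-0.959, 0.282, -0.0], [0.282, 0.959, 0.001], [0.0, 0.001, -1.0]]
contact_force: [1.1, 5.0, 1.1]
gripper_width: 0.521
gripper_force: 2.3
```

Emit:
{"api": "drive_tool", "payload": {
  "commands": [
    [[52,0,-0.5,0,0],[52,0,-1,0,0],[52,0,-1,0,0],[52,0,-1,0,0]]
  ]
}}

```text
time: 10.9
tcp_pos: [523.8, -175.8, 72.6]
orientation: [[-0.96, 0.282, 0.0], [0.282, 0.96, 0.002], [0.001, 0.002, -1.0]]
contact_force: [0.8, 5.7, 0.1]
gripper_width: 0.516
gripper_force: 3.0
```

Emit:
{"api": "drive_tool", "payload": {
  "commands": [
    [[52,0,2,0,0],[52,-2,2,0,0],[52,-4,2,0,0],[52,-5,2,0,0],[52,-5,2,0,0],[52,-5,2,0,0]]
  ]
}}

```text
time: 11.5
tcp_pos: [526.3, -176.1, 71.9]
orientation: [[-0.959, 0.283, -0.006], [0.283, 0.959, 0.002], [0.006, 0.0, -1.0]]
contact_force: [-3.6, 5.7, 1.2]
gripper_width: 0.525
gripper_force: 3.2
```

Emit:
{"api": "drive_tool", "payload": {
  "commands": [
    [[52,-1,0,0,0],[52,-2,0,0,0],[52,-2,0,0,0],[52,-2,0,0,0]]
  ]
}}

```text
time: 11.9
tcp_pos: [527.0, -176.2, 71.7]
orientation: [[-0.959, 0.282, -0.008], [0.282, 0.959, 0.003], [0.009, 0.0, -1.0]]
contact_force: [-5.6, 5.6, 2.3]
gripper_width: 0.518
gripper_force: 4.0
```

Emit:
{"api": "drive_tool", "payload": {
  "commands": [
    [[52,-1,0,0,0],[52,-2,0,0,0],[52,-2,0,0,0],[52,-2,0,0,0]]
  ]
}}

```text
time: 12.3
tcp_pos: [528.5, -176.6, 71.5]
orientation: [[-0.959, 0.282, -0.009], [0.282, 0.959, 0.003], [0.01, 0.0, -1.0]]
contact_force: [-5.1, 5.3, 2.5]
gripper_width: 0.525
gripper_force: 4.2
```

```bash
python3 -c "
from h import *
st()"
```

```text
t 12.3 tcp [ 528.5 -176.6   71.5] drive [-96.4  -3.4  71.5] F drive [-6.4  3.6  2.5] w 44.7 gf 4.2
toolx yaw rel drive -x -0.020000000000010232 tilt [-0.009  0.003 -1.   ]
```

Emit:
{"api": "drive_tool", "payload": {
  "commands": [
    [[52,-1,0,0,0],[52,-2,0,0,0],[52,-2,0,0,0],[52,-2,0,0,0]]
  ]
}}

```text
time: 12.7
tcp_pos: [530.0, -177.0, 71.4]
orientation: [[-0.959, 0.282, -0.01], [0.282, 0.959, 0.003], [0.011, 0.0, -1.0]]
contact_force: [-5.7, 5.7, 2.1]
gripper_width: 0.518
gripper_force: 4.3
```

Emit:
{"api": "drive_tool", "payload": {
  "commands": [
    [[52,-1,0,0,0],[52,-1.5,0,0,0],[52,-1.5,0,0,0],[52,-1.5,0,0,0]]
  ]
}}

```text
time: 13.1
tcp_pos: [531.1, -177.3, 71.4]
orientation: [[-0.959, 0.282, -0.011], [0.282, 0.959, 0.004], [0.012, 0.0, -1.0]]
contact_force: [-6.1, 5.9, 3.1]
gripper_width: 0.52
gripper_force: 4.7
```

Run:
```python
from h import *
st();c=vision.read_camera("side")['image'][210:280,260:345];a=cv2.imread('pics/side0.png')[210:280,260:345]
# tyre dark extents on row of tyre centre
for n,im in(('0',a),('now',c)):
    for r in(30,34,38):print(n,r,im[r,15:75].mean(1).astype(int))
cv2.imwrite('pics/s6.png',c)
```

```text
t 13.1 tcp [ 531.1 -177.3   71.4] drive [-93.7  -3.3  71.4] F drive [-7.5  4.   3.1] w 44.2 gf 4.7
toolx yaw rel drive -x -0.009999999999990905 tilt [-0.011  0.004 -1.   ]
0 30 [238 237 238 243 248 249 249 251 252 216  37  54  52  55  55  55  54  52
  52  51  52  57  54  54  53  54  48  87 203 232 227 230 228 229 229 235
 235 122  85 141 255 230 180 225 247 245 246 243 243 243 244 247 248 238
 175 140 201 239 245 242]
0 34 [196 218 204 135 138 145 143 147 132 118  47  50  53  54  52  53  55  55
  53  51  54  51  51  55  51  48  49 105 232 240 239 241 241 242 241 232
 233 234 222 145 255 254 189 221 245 246 245 244 244 246 245 245 244 239
 245 244 245 246 248 247]
0 38 [ 85 129 131 136 131 126  81  92 100 111  44  49  46  47  50  50  49  51
  50  50  45  51  46  43  49  45  44  73 163 170 167 166 170 172 171 168
 173 163  71 108 217 211  80  89 111 117 114 109 113 113 113 112 109 108
 113 110 111 113 113 112]
now 30 [ 63  36  41  45  42  41  47  39  40  38  37  43  49  52  51  52  50  52
  55  51  47  54  52  51  50  53  54  52  44  68 163 235 233 229 232 233
 228 148  82 144 255 235 187 227 248 247 246 245 243 245 245 247 248 240
 182 141 208 241 247 244]
now 34 [ 32  36  41  40  44  43  41  44  43  42  40  38  42  46  49  46  51  53
  54  48  50  54  45  53  52  53  43  47  46  48 136 248 242 245 244 243
 243 244 227 148 255 255 192 221 248 247 245 247 247 247 248 247 246 242
 247 246 246 249 250 249]
now 38 [ 61  77  75  47  39  36  41  37  42  57  93 127  47  46  46  46  50  45
  45  47  47  45  49  46  49  42  44  46  45  57 117 177 169 172 172 173
 174 170  70 112 219 210  80  83 117 121 116 113 116 114 113 112 115 115
 115 111 112 114 118 122]
```

Emit:
{"api": "drive_tool", "payload": {
  "commands": [
    [[52,-1.2,-1.5,0,0],[52,-1.2,-1.5,0,0],[52,-1.2,-1.5,2,0],[52,-1.2,-1.5,4,0],[52,-1.2,-1.5,6,0],[52,-1.2,-1.5,6,0]]
  ]
}}

```text
time: 13.75
tcp_pos: [532.9, -178.0, 65.5]
orientation: [[-0.96, 0.281, -0.009], [0.281, 0.96, 0.005], [0.01, 0.002, -1.0]]
contact_force: [-4.9, 7.2, 1.5]
gripper_width: 0.521
gripper_force: 5.5
```

```bash
cat >> h.py <<'E'
def tyre():
    c=vision.read_camera("side")['image'][210:280,260:345].astype(float).mean(2)
    r=[]
    for row in(31,34,37):
        v=c[row,35:50];th=(v[8:12].mean()+50)/2;k=int(np.argmax(v>th));r.append(35+k-(v[k]-th)/(v[k]-v[k-1]))
    print('tyre rear px',np.round(r,2),'pressed mm ~',((np.mean(r)-42.35)/.475).round(1))
E
python3 - <<'E'
from h import *
st();tyre()
c=cv2.imread('pics/side0.png')[210:280,260:345].astype(float).mean(2)
r=[]
for row in(31,34,37):
    v=c[row,35:50];th=(v[8:12].mean()+50)/2;k=int(np.argmax(v>th));r.append(35+k-(v[k]-th)/(v[k]-v[k-1]))
print('start',r)
E
```

```text
t 13.75 tcp [ 532.9 -178.    65.5] drive [-91.8  -3.5  65.5] F drive [-6.7  5.6  1.5] w 44.2 gf 5.5
toolx yaw rel drive -x -359.95 tilt [-0.009  0.005 -1.   ]
tyre rear px [44.63 44.83 44.77] pressed mm ~ 5.0
start [np.float64(42.37261146496815), np.float64(42.30905511811024), np.float64(42.38820422535211)]
```

Emit:
{"api": "drive_tool", "payload": {
  "commands": [
    [[52,-1,0,1,0],[52,-1,0,2,0],[52,-1,0,3,0],[52,-1,0,4,0],[52,-1,0,4,0]]
  ]
}}

```text
time: 14.3
tcp_pos: [533.8, -178.1, 61.7]
orientation: [[-0.96, 0.281, -0.009], [0.281, 0.96, 0.005], [0.01, 0.002, -1.0]]
contact_force: [-5.1, 8.2, 3.9]
gripper_width: 0.519
gripper_force: 6.1
```

Run:
```python
from h import *
s=st();tyre();c=vision.read_camera("wrist");im=c['image'];A=cv2.resize(im[220:380,200:400],(600,480),interpolation=cv2.INTER_CUBIC)
cv2.imwrite('pics/w7.png',A)
b=vision.read_camera("scene")['image'];cv2.imwrite('pics/sc7.png',b)
a=cv2.imread('pics/scene0.png')
o=np.hstack([A,np.vstack([cv2.resize(i[215:265,305:365],(200,166),interpolation=cv2.INTER_CUBIC) for i in(a,b)]+[np.zeros((148,200,3),np.uint8)])])
cv2.imwrite('pics/o7.png',o)
```

```text
t 14.3 tcp [ 533.8 -178.1   61.7] drive [-91.   -3.3  61.7] F drive [-7.2  6.4  3.9] w 44.1 gf 6.1
toolx yaw rel drive -x -359.94 tilt [-0.009  0.005 -1.   ]
tyre rear px [45.23 45.2  45.26] pressed mm ~ 6.1
```

View pics/o7.png

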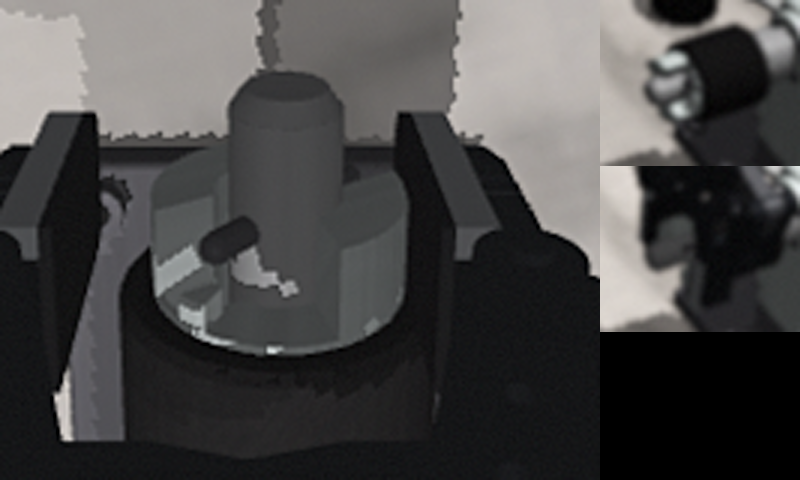

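Emit:
{"api": "drive_tool", "payload": {
  "commands": [
    [[52,0,0,1,0],[52,0,0,2,0],[52,0,0,3,0],[52,0,0,3,0]]
  ]
}}

```text
time: 14.85
tcp_pos: [534.1, -178.3, 58.7]
orientation: [[-0.96, 0.281, -0.009], [0.281, 0.96, 0.005], [0.01, 0.002, -1.0]]
contact_force: [-5.1, 8.4, 3.9]
gripper_width: 0.521
gripper_force: 5.6
```

Emit:
{"api": "drive_tool", "payload": {
  "commands": [
    [[52,0,0,1,0],[52,0,0,2,0],[52,0,0,3,0],[52,0,0,3,0]]
  ]
}}

```text
time: 15.25
tcp_pos: [534.3, -178.3, 55.9]
orientation: [[-0.96, 0.281, -0.008], [0.281, 0.96, 0.005], [0.009, 0.002, -1.0]]
contact_force: [-5.2, 7.7, 4.1]
gripper_width: 0.519
gripper_force: 5.8
```

Run:
```python
from h import *
s=st();tyre()
```

```text
t 15.25 tcp [ 534.3 -178.3   55.9] drive [-90.4  -3.4  55.9] F drive [-7.1  5.9  4.1] w 44.1 gf 5.8
toolx yaw rel drive -x -359.94 tilt [-0.008  0.005 -1.   ]
tyre rear px [42.91 45.22 45.16] pressed mm ~ 4.4
```

```bash
cat >> h.py <<'E'
def unwrap(im,R,tcp,K,H,xe,ay=2.0,az=99.,r=14.5):
    ph=np.radians(np.arange(-80,81,4));g=cv2.cvtColor(im,cv2.COLOR_BGR2GRAY).astype(float);g=cv2.GaussianBlur(g,(3,3),0);o=[]
    for p in ph:
        X=O+RD@np.array([xe,ay+r*np.sin(p),az+r*np.cos(p)]);T=R.T@(X-tcp);C=H[:3,:3].T@(T-H[:3,3]);u=K@C;u=u[:2]/u[2];o.append(g[int(round(u[1])),int(round(u[0]))])
    return np.array(o).astype(int)
E
python3 - <<'E'
from h import *
s=env.read_state();c=vision.read_camera("wrist");cv2.imwrite('pics/w8.png',c['image'])
K,H=c['K'],c['hand_eye'];R0=np.array([[-.9594,.2825,0],[.2825,.9594,0],[0,0,-1.]])
w2=cv2.imread('pics/w2.png')
w7=np.zeros((420,560,3),np.uint8);w7[220:380,200:400]=cv2.resize(cv2.imread('pics/w7.png'),(200,160),interpolation=cv2.INTER_AREA)
print('phi -80..80 step 4')
for r in(13,15,17):
    print('w2',r,unwrap(w2,R0,np.array([520.9,-193.3,84.6]),K,H,-95,r=r))
    print('w7',r,unwrap(w7,s['orientation'],np.array([533.8,-178.1,61.7]),K,H,-89,r=r))
    print('w8',r,unwrap(c['image'],s['orientation'],s['tcp_pos'],K,H,-89,r=r))
E
```

```text
phi -80..80 step 4
w2 13 [ 91  82  84  87  83  85  87  85  72  59  61 108 122 131 141 147 145 122
  99  86  86  86  85  85  86  85  84  83  83  82  82  81  82  83  83  84
  82  75  75  67  62]
w7 13 [ 88  89  89  89  90  80  45  34  35  37  37  37  36  55 133 115  73  73
  74  73  73  74  73  73  71  71  71  70  69  75  71  67  66  67  67  67
  67  67  67  67  67]
w8 13 [73 80 81 82 83 83 45 32 36 37 37 37 37 50 64 70 72 73 74 73 72 74 73 73
 70 67 74 78 78 77 78 78 76 69 67 67 67 68 67 67 67]
w2 15 [112  92  84  85  85  86  87  87  88  78  69  54  60  51 113 126 140 153
 130  87  87  87  85  86  85  84  83  83  82  81  81  80  80  80  81  80
  80  79  79  77  72]
w7 15 [ 87  88  88  89  89  89  89  69  35  41  44  39  43  58 119 131 104  71
  72  73  73  74  73  71  71  69  70  85  87  87  85  85  85  82  81  80
  78  74  69  67  67]
w8 15 [64 65 80 81 82 83 84 52 36 39 44 40 39 51 65 66 71 73 73 73 73 74 73 70
 68 74 78 78 77 76 75 76 81 80 78 68 68 67 66 67 67]
w2 17 [151  87  83  85  87  88  87  80  88  82  84  74  52  34  31  57 126 147
 126  85  86  85  85  84  84  91  91 102 106  84  78  78  79  78  77  75
  75  75  74  74  74]
w7 17 [ 86  88  88  89  89  89  88 124 134  71  39  40  46  73 103 123 134 122
 111  75  72  73  72  71  69  71  89  88  87  86  86  83  82  80  78  77
  77  72  54  56  55]
w8 17 [ 65  66  66  80  82  83  84  84  85  73  36  38  50  77  61  63 109  87
  73  73  73  73  72  69  70  78  76  76  76  77  84  83  82  80  78  77
  74  62  66  45  46]
```

Emit:
{"api": "drive_tool", "payload": {
  "commands": [
    [[52,0,-0.7,1,0],[52,0,-0.7,2,0],[52,0,-0.7,2,0]]
  ]
}}

```text
time: 15.65
tcp_pos: [534.5, -178.2, 54.2]
orientation: [[-0.96, 0.281, -0.008], [0.28, 0.96, 0.005], [0.009, 0.003, -1.0]]
contact_force: [-6.2, 9.3, 4.5]
gripper_width: 0.521
gripper_force: 6.7
```

Emit:
{"api": "drive_tool", "payload": {
  "commands": [
    [[52,0,0,1,0],[52,0,0,2,0],[52,0,0,2,0]]
  ]
}}

```text
time: 15.95
tcp_pos: [534.9, -178.0, 52.8]
orientation: [[-0.96, 0.28, -0.007], [0.28, 0.96, 0.006], [0.008, 0.004, -1.0]]
contact_force: [-5.2, 9.5, 8.5]
gripper_width: 0.52
gripper_force: 7.0
```

Run:
```python
from h import *
s=st();tyre();c=vision.read_camera("wrist");cv2.imwrite('pics/w9.png',c['image'])
for r in(13,15,17): print('w9',r,unwrap(c['image'],s['orientation'],s['tcp_pos'],c['K'],c['hand_eye'],-89,r=r))
```

```text
t 15.95 tcp [ 534.9 -178.    52.8] drive [-90.   -2.9  52.8] F drive [-7.6  7.6  8.5] w 44.2 gf 7.0
toolx yaw rel drive -x -359.9 tilt [-0.007  0.006 -1.   ]
tyre rear px [45.18 45.25 45.33] pressed mm ~ 6.1
w9 13 [65 64 64 71 79 79 60 35 35 36 37 37 35 38 67 70 72 73 74 73 73 74 73 71
 70 68 65 73 80 80 80 80 80 81 77 69 67 67 67 67 66]
w9 15 [65 65 64 64 67 79 80 66 35 39 42 40 36 90 67 67 71 73 74 73 73 73 73 71
 68 65 74 81 80 80 80 79 79 78 71 66 66 66 67 67 67]
w9 17 [ 66  65  67  72  76  76  79  80  83  58  43  39  49  76 105  65  68  72
  73  73  73  73  71  69  66  76  80  78  78  78  79  79  82  81  80  78
  78  77  70  68  66]
```

Emit:
{"api": "drive_tool", "payload": {
  "commands": [
    [[52,0,0,-1,0],[52,0,0,-2,0],[52,0,0,-3,0],[52,0,0,-3,0]]
  ]
}}

```text
time: 16.45
tcp_pos: [534.2, -178.4, 54.2]
orientation: [[-0.96, 0.281, -0.008], [0.281, 0.96, 0.005], [0.009, 0.003, -1.0]]
contact_force: [-4.2, 8.2, -0.0]
gripper_width: 0.523
gripper_force: 6.7
```

Run:
```python
from h import *
s=st();tyre();c=vision.read_camera("wrist");cv2.imwrite('pics/w10.png',c['image'])
for r in(13,15,17): print('w10',r,unwrap(c['image'],s['orientation'],s['tcp_pos'],c['K'],c['hand_eye'],-89,r=r))
```

```text
t 16.45 tcp [ 534.2 -178.4   54.2] drive [-90.5  -3.5  54.2] F drive [-6.4  6.7 -0. ] w 44.4 gf 6.7
toolx yaw rel drive -x -359.91999999999996 tilt [-0.008  0.005 -1.   ]
tyre rear px [41.96 45.21 45.28] pressed mm ~ 3.8
w10 13 [65 65 70 78 81 80 59 33 35 37 37 37 36 41 65 70 72 73 73 73 73 73 73 72
 70 67 72 79 79 79 79 79 79 72 68 67 67 67 67 67 67]
w10 15 [65 66 64 67 76 80 82 63 34 39 42 40 36 71 66 67 71 73 73 72 73 73 72 70
 68 72 80 79 80 78 78 78 75 69 68 67 66 66 66 67 67]
w10 17 [65 65 65 64 69 78 80 82 83 54 42 41 55 68 65 65 68 72 73 72 72 73 72 69
 67 80 78 77 77 77 81 82 81 80 79 77 72 56 59 38 38]
```

Emit:
{"api": "drive_tool", "payload": {
  "commands": [
    [[52,0,0,-1,0],[52,0,0,-2,0],[52,0,0,-2.5,0],[52,0,0,-2.5,0]]
  ]
}}

```text
time: 16.95
tcp_pos: [533.5, -178.3, 56.1]
orientation: [[-0.96, 0.281, -0.01], [0.281, 0.96, 0.005], [0.011, 0.002, -1.0]]
contact_force: [-3.4, 7.7, -3.3]
gripper_width: 0.52
gripper_force: 6.4
```

Run:
```python
from h import *
s=st();tyre();c=vision.read_camera("wrist");cv2.imwrite('pics/w11.png',c['image'])
for r in(13,15,17): print('w11',r,unwrap(c['image'],s['orientation'],s['tcp_pos'],c['K'],c['hand_eye'],-89,r=r))
```

```text
t 16.95 tcp [ 533.5 -178.3   56.1] drive [-91.2  -3.6  56.1] F drive [-5.4  6.5 -3.3] w 44.2 gf 6.4
toolx yaw rel drive -x -359.91999999999996 tilt [-0.01   0.005 -1.   ]
tyre rear px [45.18 45.21 45.25] pressed mm ~ 6.0
w11 13 [79 82 82 83 84 84 61 32 36 37 38 38 37 41 67 70 71 73 73 73 72 73 73 72
 69 70 76 76 77 77 77 76 71 67 68 68 68 67 67 67 67]
w11 15 [65 69 82 82 82 84 85 74 35 40 43 40 37 57 64 67 70 72 73 72 72 73 72 71
 68 77 77 75 76 75 75 80 80 79 75 74 69 66 66 67 67]
w11 17 [ 65  64  78  82  82  83  84  85  86  69  43  38  41  70  60  63  98 114
  73  73  73  73  72  68  74  76  75  75  75  82  84  83  81  81  78  77
  77  70  49  50  50]
```

Emit:
{"api": "drive_tool", "payload": {
  "commands": [
    [[52,1,0,0,0],[52,2,0,0,0],[52,3,0,0,0],[52,4,0,0,0],[52,4,0,0,0]]
  ]
}}

```text
time: 17.55
tcp_pos: [531.2, -177.7, 56.6]
orientation: [[-0.96, 0.281, -0.006], [0.281, 0.96, 0.004], [0.007, 0.002, -1.0]]
contact_force: [-1.9, 7.8, -2.6]
gripper_width: 0.518
gripper_force: 5.7
```

Run:
```python
from h import *
s=st();tyre()
```

```text
t 17.55 tcp [ 531.2 -177.7   56.6] drive [-93.6  -3.7  56.6] F drive [-4.   7.  -2.6] w 44.0 gf 5.7
toolx yaw rel drive -x -359.94 tilt [-0.006  0.004 -1.   ]
tyre rear px [44.55 44.48 44.61] pressed mm ~ 4.6
```

Emit:
{"api": "drive_tool", "payload": {
  "commands": [
    [[52,1,0,0,0],[52,2,0,0,0],[52,3,0,0,0],[52,4,0,0,0],[52,4,0,0,0]]
  ]
}}

```text
time: 18.1
tcp_pos: [528.5, -177.0, 56.9]
orientation: [[-0.96, 0.281, -0.004], [0.281, 0.96, 0.004], [0.005, 0.002, -1.0]]
contact_force: [-0.9, 7.4, -2.5]
gripper_width: 0.521
gripper_force: 5.0
```

Run:
```python
from h import *
s=st();tyre()
```

```text
t 18.1 tcp [ 528.5 -177.    56.9] drive [-96.3  -3.7  56.9] F drive [-2.9  6.8 -2.5] w 44.3 gf 5.0
toolx yaw rel drive -x -359.95 tilt [-0.004  0.004 -1.   ]
tyre rear px [43.31 43.32 43.34] pressed mm ~ 2.0
```

Emit:
{"api": "drive_tool", "payload": {
  "commands": [
    [[52,1,0,0,0],[52,2,0,0,0],[52,3,0,0,0],[52,4,0,0,0],[52,5,0,0,0],[52,5,0,0,0]]
  ]
}}

```text
time: 18.75
tcp_pos: [524.9, -175.9, 57.3]
orientation: [[-0.96, 0.281, -0.002], [0.281, 0.96, 0.003], [0.002, 0.002, -1.0]]
contact_force: [1.0, 6.1, -2.0]
gripper_width: 0.522
gripper_force: 4.4
```

Run:
```python
from h import *
s=st();tyre();c=vision.read_camera("side")['image'][210:280,260:345].astype(float).mean(2);print(c[[31,34,37],10:56].astype(int))
```

```text
t 18.75 tcp [ 524.9 -175.9   57.3] drive [-100.1   -3.7   57.3] F drive [-0.8  6.1 -2. ] w 44.4 gf 4.4
toolx yaw rel drive -x -359.96000000000004 tilt [-0.002  0.003 -1.   ]
tyre rear px [42.19 42.14 42.02] pressed mm ~ -0.5
[[241 186  26  43  42  37  41  46  47  45  43  44  41  50  72  43  45  49
   56  47  52  52  50  51  48  52  51  50  53  58  50  48 114 234 208 214
  209 212 211 218 235 229 137  92 159 255]
 [241 211  24  39  39  39  41  40  39  37  41  42  38  50  68  46  47  49
   51  53  54  50  47  51  51  52  48  52  49  49  48  42 127 254 240 244
  243 243 243 242 233 235 237 222 152 255]
 [243 226  23  37  46  48  43  46  42  42  45  39  35  41  51  45  47  42
   46  41  50  44  48  46  47  47  51  44  48  46  46  47 121 206 182 190
  190 194 192 196 196 198 186  62 116 240]]
```

Emit:
{"api": "drive_tool", "payload": {
  "commands": [
    [[52,1,0,0,0],[52,2,0,0,0],[52,3,0,0,0],[52,4,0,0,0],[52,5,0,0,0],[52,5,0,0,0]]
  ]
}}

```text
time: 19.45
tcp_pos: [522.4, -175.3, 57.9]
orientation: [[-0.96, 0.282, 0.003], [0.282, 0.96, 0.001], [-0.003, 0.002, -1.0]]
contact_force: [3.7, 5.5, -3.2]
gripper_width: 0.52
gripper_force: 4.0
```

Run:
```python
from h import *
s=st();tyre()
```

```text
t 19.45 tcp [ 522.4 -175.3   57.9] drive [-102.7   -3.8   57.9] F drive [ 2.   6.3 -3.2] w 44.2 gf 4.0
toolx yaw rel drive -x -359.97 tilt [ 0.003  0.001 -1.   ]
tyre rear px [41.05 41.03 41.12] pressed mm ~ -2.7
```

Emit:
{"api": "drive_tool", "payload": {
  "commands": [
    [[52,0,4,-2,0],[60,0,6.5,-5,0],[72,0,6.5,-5,0],[72,0,6.5,-5,0],[72,0,6.5,-5,0]]
  ]
}}

```text
time: 20.0
tcp_pos: [522.0, -171.5, 63.2]
orientation: [[-0.959, 0.284, 0.0], [0.284, 0.959, -0.001], [-0.0, -0.001, -1.0]]
contact_force: [-0.0, 0.9, 0.4]
gripper_width: 0.719
gripper_force: 0.0
```

Run:
```python
from h import *
s=st();tyre()
```

```text
t 20.0 tcp [ 522.  -171.5   63.2] drive [-104.2   -0.3   63.2] F drive [-0.3  0.9  0.4] w 61.1 gf 0.0
toolx yaw rel drive -x -0.12000000000000455 tilt [ 0.    -0.001 -1.   ]
tyre rear px [40.9  41.04 41.05] pressed mm ~ -2.9
```

Emit:
{"api": "drive_tool", "payload": {
  "commands": [
    [[72,-15,1.7,0,0],[72,-30,1.7,0,0],[72,-40,1.7,0,0],[72,-40,1.7,0,0],[72,-40,1.7,0,0],[72,-40,1.7,0,0]]
  ]
}}

```text
time: 20.65
tcp_pos: [560.0, -180.1, 62.9]
orientation: [[-0.959, 0.283, -0.001], [0.283, 0.959, 0.0], [0.001, -0.0, -1.0]]
contact_force: [-0.5, 0.4, 0.4]
gripper_width: 0.72
gripper_force: 0.0
```

Emit:
{"api": "drive_tool", "payload": {
  "commands": [
    [[60,0,0,0,0],[56,0,0,0,0],[52,0,0,0,0],[48,0,0,0,0],[44,0,0,0,0],[40,0,0,0,0],[40,0,0,0,0],[40,0,0,0,0]]
  ],
  "grip_force": 30
}}

```text
time: 21.45
tcp_pos: [560.7, -180.2, 63.4]
orientation: [[-0.959, 0.283, -0.001], [0.283, 0.959, 0.0], [0.001, -0.0, -1.0]]
contact_force: [-3.0, 1.1, 5.4]
gripper_width: 0.521
gripper_force: 30.5
```

Run:
```python
from h import *
s=st();tyre()
```

```text
t 21.45 tcp [ 560.7 -180.2   63.4] drive [-64.6   2.3  63.4] F drive [-3.2  0.2  5.4] w 44.2 gf 30.5
toolx yaw rel drive -x -0.060000000000002274 tilt [-0.001  0.    -1.   ]
tyre rear px [40.9  41.21 41.12] pressed mm ~ -2.7
```

Emit:
{"api": "drive_tool", "payload": {
  "commands": [
    [[40,1,0,-1,0],[40,3,0,-1.5,0],[40,5,0,-1.5,0],[40,7,0,-1.5,0],[40,9,0,-1.5,0],[40,10,0,-1.5,0],[40,10,0,-1.5,0]]
  ]
}}

```text
time: 22.2
tcp_pos: [551.2, -177.3, 64.6]
orientation: [[-0.959, 0.283, -0.0], [0.283, 0.959, -0.0], [0.0, -0.0, -1.0]]
contact_force: [0.0, 0.5, -2.0]
gripper_width: 0.522
gripper_force: 30.9
```

Run:
```python
from h import *
s=st();c=vision.read_camera("side")['image'][210:280,260:345].astype(float).mean(2);print(c[[31,34,37],10:56].astype(int))
```

```text
t 22.2 tcp [ 551.2 -177.3   64.6] drive [-74.5   2.4  64.6] F drive [-0.1  0.5 -2. ] w 44.4 gf 30.9
toolx yaw rel drive -x -0.060000000000002274 tilt [-0. -0. -1.]
[[240 239 213 121 115 117 118 116 103  33  42  39  44  33  44  42  39  41
   39  37  46  46  41  37  40  36  97 212 213 210 218 222 214 210 214 212
  212 212 217 229 238 230 138  89 157 255]
 [239 239 203  80  91  91 107 117  88  33  37  41  38  41  43  39  39  43
   43  44  39  42  47  45  40  36  98 214 227 223 217 179 219 241 243 242
  244 243 241 237 234 235 239 228 144 255]
 [240 239 237 241 231  88 102 105  83  39  40  38  43  34  42  49  54  38
   43  38  40  44  39  47  50  41  77 179 193 193 182  97 167 183 187 190
  192 191 192 195 195 198 184  65 113 239]]
```

Emit:
{"api": "drive_tool", "payload": {
  "commands": [
    [[40,4,0,0,0],[40,8,0,0,0],[40,12,0,0,0],[40,16,0,0,0],[40,20,0,0,0],[40,24,0,0,0],[40,28,0,0,0],[40,28,0,0,0]]
  ]
}}

```text
time: 23.05
tcp_pos: [523.8, -169.2, 64.6]
orientation: [[-0.959, 0.283, -0.001], [0.283, 0.959, 0.0], [0.001, -0.0, -1.0]]
contact_force: [0.1, -0.6, -2.5]
gripper_width: 0.521
gripper_force: 30.9
```

Emit:
{"api": "drive_tool", "payload": {
  "commands": [
    [[40,4,0,0,0],[40,8,0,0,0],[40,12,0,0,0],[40,16,0,0,0],[40,20,0,0,0],[40,25,0,0,0],[40,30,0,0,0],[40,36,0,0,0],[40,42,0,0,0],[40,48,0,0,0],[40,48,0,0,0],[40,48,0,0,0]]
  ]
}}

```text
time: 24.25
tcp_pos: [478.7, -155.9, 64.7]
orientation: [[-0.959, 0.283, 0.001], [0.283, 0.959, -0.0], [-0.001, -0.0, -1.0]]
contact_force: [0.6, 0.4, -3.2]
gripper_width: 0.519
gripper_force: 30.9
```

Run:
```python
from h import *
s=st();c=vision.read_camera("side")['image'];cv2.imwrite('pics/s12.png',c);c=c[210:280,200:345].astype(float).mean(2);print(c[[31,34,37],10:100].astype(int))
```

```text
t 24.25 tcp [ 478.7 -155.9   64.7] drive [-150.1    2.5   64.7] F drive [ 0.5  0.6 -3.2] w 44.1 gf 30.9
toolx yaw rel drive -x -0.060000000000002274 tilt [ 0.001 -0.    -1.   ]
[[239 240 237 239 238 239 238 237 237 236 232 230 223 221 219 219 222 223
  227 229 232 236 236 237 239 235 239 239 212 108 116 120 123 114  43  39
   41  44  45  47  61  43  46  49  42  47  48  43  47  45  60  63 120 182
  244 241 240 238 240 238 239 239 239 240 240 240 241 239 239 238 239 240
  238 238 237 237 238 237 236 235 236 235 234 227 220 215 213 212 211 211]
 [136 136 139 139 142 142 132 161 211 155 220 220 214 205 206 205 199 199
  204 212 227 229 229 230 232 232 234 234 177  87  96  97 105 102  40  39
   44  46  44  44  50  48  49  47  47  49  44  40  50  49  53  77 157 192
  242 239 238 239 237 239 239 238 240 239 236 199 222 229 230 227 227 229
  229 223 230 227 228 232 233 234 231 228 227 226 225 224 224 223 224 222]
 [145 141 141 141 144 148 150 147 145 146 144 141 142 139 138 137 134 133
  128 126 131 131 134 128 130 132 152 215 203 177 171  93  88  84  41  43
   44  47  41  52  70  52  40  44  49  42  45  55  67  76  53  61 151 239
  238 238 237 238 239 238 237 239 240 243 239 133 170 181 181 184 183 159
   67 107 163 188 186 181 186 185 188 185 189 187 188 189 190 194 191 192]]
```

Emit:
{"api": "drive_tool", "payload": {
  "commands": [
    [[40,0,0,-20,0],[40,0,0,-50,0],[40,0,10,-65,0],[40,-5,40,-65,0],[40,-9,70,-65,0],[40,-13,100,-65,0],[40,-17,130,-65,0],[40,-21,160,-65,0],[40,-25,190,-65,0],[40,-29,220,-65,0],[40,-33,250,-65,0],[40,-36,275,-65,0],[40,-36,286,-65,0],[40,-36,286,-65,0],[40,-36,286,-65,0],[40,-36,286,-65,0]]
  ]
}}

```text
time: 25.9
tcp_pos: [593.6, 105.5, 129.6]
orientation: [[-0.958, 0.286, -0.001], [0.286, 0.958, -0.002], [0.0, -0.002, -1.0]]
contact_force: [0.1, -0.1, -1.9]
gripper_width: 0.522
gripper_force: 31.6
```

Run:
```python
from h import *
s=st()
a=vision.read_camera("side")['image'];b=vision.read_camera("scene")['image'];w=vision.read_camera("wrist")['image']
cv2.imwrite('pics/s13.png',a);cv2.imwrite('pics/sc13.png',b);cv2.imwrite('pics/w13.png',w)
# tyre/roller bottom in side view: print dark mask column profile as ascii near expected
u=proj('side',s['tcp_pos']+np.array([0,0,35]));print('expected roller px',u.round())
g=cv2.cvtColor(a,cv2.COLOR_BGR2GRAY)
x,y=u.astype(int)
for r in range(y-35,y+45,2): print(r,''.join('#' if v<60 else '+' if v<110 else '-' if v<180 else ' ' for v in g[r,x-60:x+60]))
```

```text
t 25.9 tcp [593.6 105.5 129.6] drive [-113.6  285.7  129.6] F drive [ 0.1 -0.  -1.9] w 44.4 gf 31.6
toolx yaw rel drive -x -0.2400000000000091 tilt [-0.001 -0.002 -1.   ]
expected roller px [276. 159.]
124 +++--+-------------------------------------    --+----################++++++++##+++++++##++++++++++++++++++++++++       
126 ++-+------------------------------------+--    -------################++++++++##+++++++##+++++++++++++++++++++++++-     
128 +---++-------------------------------------    ------+################++++++++##+++++++##+++++++++++++++++++++++++++    
130 +---+-----------------------------------+--    -+----+#####+--########++++++++##+++++++##+++++++++++++++++++++++++++++  
132 -+--------------------------------------+--    -+----+#####++++#######++++++++#++++++++##++++++++++++++++++++++++++++++-
134 +---------------------------------------+--    -+----+#####++++######+++++++++#++++++++##++++++++++++++++++++------   - 
136 -------------------------------------------   --+-----+####++++######+++++++++#+++++++++++++- ----+++++++-          --+-
138 -------------------
[... 3376 characters left out ...]
--+++++++--++++++++++++++++++++++++++++++++++++++++++-------- -               ++++-+++++++++++------
194 ---   ------+++++++++++++++---+++++++++++++++++++++++++++++++++++++++++++++++++++++++++++++++++-     --++++++++++-------
196 --+++++++++++++++-------------+++++++++++++++++++++++++++++++++++++++++++++++++++++++++++++++++-       --++++++++-------
198 +++++++--------------------  +++#+##+++++++++++++++++++++++++++++++++++++++++--++-+++++++++++++-           --+++--------
200 ++++++---------------------  +++#######################################+############+####+####+-               ---------
202 ++---++-------------------  -++#############################################+#################+
```

Emit:
{"api": "drive_tool", "payload": {
  "commands": [
    [[40,0,0,25,0],[40,0,0,50,0],[40,0,0,75,0],[40,0,0,95,0],[40,0,0,110,0],[40,0,0,118,0],[40,0,0,122,0],[40,0,0,122,0],[40,0,0,122,0]]
  ]
}}

```text
time: 26.95
tcp_pos: [594.8, 108.4, 8.5]
orientation: [[-0.959, 0.283, 0.002], [0.283, 0.959, 0.0], [-0.002, 0.001, -1.0]]
contact_force: [0.3, -0.8, -2.2]
gripper_width: 0.523
gripper_force: 31.6
```

Emit:
{"api": "drive_tool", "payload": {
  "commands": [
    [[40,0,0,2,0],[40,0,0,4,0],[40,0,0,6,0],[40,0,0,8,0],[40,0,0,9,0],[40,0,0,9,0],[40,0,0,9,0]]
  ]
}}

```text
time: 27.65
tcp_pos: [594.0, 108.3, -1.4]
orientation: [[-0.959, 0.283, -0.0], [0.283, 0.959, -0.0], [0.0, -0.0, -1.0]]
contact_force: [-0.3, -0.7, -2.1]
gripper_width: 0.521
gripper_force: 31.6
```

Emit:
{"api": "drive_tool", "payload": {
  "commands": [
    [[40,0,0,1,0],[40,0,0,2,0],[40,0,0,3,0],[40,0,0,4,0],[40,0,0,4,0],[40,0,0,4,0]]
  ]
}}

```text
time: 28.25
tcp_pos: [594.0, 108.3, -5.4]
orientation: [[-0.959, 0.283, -0.0], [0.283, 0.959, -0.0], [0.0, -0.0, -1.0]]
contact_force: [-0.4, -0.4, -1.7]
gripper_width: 0.524
gripper_force: 31.6
```

Emit:
{"api": "drive_tool", "payload": {
  "commands": [
    [[40,0,0,1,0],[40,0,0,2,0],[40,0,0,2,0],[40,0,0,2,0]]
  ]
}}

```text
time: 28.65
tcp_pos: [594.0, 108.2, -7.4]
orientation: [[-0.959, 0.283, -0.0], [0.283, 0.959, -0.0], [0.0, -0.0, -1.0]]
contact_force: [-0.2, -1.0, -2.0]
gripper_width: 0.519
gripper_force: 31.6
```

Emit:
{"api": "drive_tool", "payload": {
  "commands": [
    [[40,0,0,1,0],[40,0,0,2,0],[40,0,0,2,0],[40,0,0,2,0]]
  ]
}}

```text
time: 29.05
tcp_pos: [594.2, 108.3, -8.8]
orientation: [[-0.959, 0.283, 0.001], [0.283, 0.959, 0.0], [-0.0, 0.0, -1.0]]
contact_force: [-1.3, -1.0, 3.6]
gripper_width: 0.519
gripper_force: 32.2
```

Emit:
{"api": "drive_tool", "payload": {
  "commands": [
    [[40,0,0,1,0],[40,0,0,2,0],[40,0,0,2,0],[40,0,0,2,0]]
  ]
}}

```text
time: 29.45
tcp_pos: [594.3, 108.3, -9.0]
orientation: [[-0.959, 0.283, 0.001], [0.283, 0.959, 0.0], [-0.001, 0.001, -1.0]]
contact_force: [-3.6, -1.0, 14.2]
gripper_width: 0.521
gripper_force: 33.2
```

Emit:
{"api": "drive_tool", "payload": {
  "commands": [
    [[40,0,0,-1,0],[40,0,0,-2,0],[50,0,0,-2,0],[55,0,0,-2,0],[58,0,0,-2,0],[62,0,0,-2,0],[66,0,0,-2,0],[68,0,0,-2,0],[68,0,0,-2,0]]
  ]
}}

```text
time: 30.35
tcp_pos: [593.9, 108.2, -9.5]
orientation: [[-0.959, 0.283, -0.0], [0.283, 0.959, -0.0], [0.0, -0.0, -1.0]]
contact_force: [0.5, -0.0, -0.4]
gripper_width: 0.681
gripper_force: 0.0
```

Emit:
{"api": "drive_tool", "payload": {
  "commands": [
    [[68,0,0,-15,0],[68,0,0,-30,0],[68,0,0,-60,0],[68,0,0,-100,0],[68,0,0,-150,0],[68,0,0,-190,0],[68,0,0,-190,0],[68,0,0,-190,0],[68,0,0,-190,0],[68,0,0,-190,0]]
  ]
}}

```text
time: 31.35
tcp_pos: [592.8, 108.1, 179.3]
orientation: [[-0.959, 0.283, -0.003], [0.283, 0.959, -0.001], [0.003, -0.001, -1.0]]
contact_force: [-0.2, -0.4, -0.8]
gripper_width: 0.685
gripper_force: 0.0
```

Run:
```python
from h import *
s=st()
for n in('scene','side'):
    a=cv2.imread(f'pics/{n}0.png');b=vision.read_camera(n)['image'];cv2.imwrite(f'pics/{n}_end.png',b)
    for k,X in(('roller',[594,108,27]),('new',[675,-61,25]),('knob',[480,-39,10]),('sensor',[440,125,15])):
        u,v=proj(n,np.array(X,float)).astype(int);d=cv2.absdiff(a,b)[v-12:v+12,u-12:u+12].mean();print(n,k,(u,v),d.round(1))
u,v=proj('side',np.array([594,108,27.])).astype(int);g=cv2.cvtColor(b,cv2.COLOR_BGR2GRAY)
for r in range(v-20,v+22,1): print(''.join('#' if q<45 else '+' if q<90 else '-' if q<160 else ' ' for q in g[r,u-48:u+48]))
```

```text
t 31.35 tcp [592.8 108.1 179.3] drive [-115.   288.   179.3] F drive [-0.1 -0.4 -0.8] w 58.3 gf 0.0
toolx yaw rel drive -x -0.060000000000002274 tilt [-0.003 -0.001 -1.   ]
scene roller (np.int64(254), np.int64(187)) 12.9
scene new (np.int64(331), np.int64(209)) 2.9
scene knob (np.int64(256), np.int64(250)) 4.8
scene sensor (np.int64(194), np.int64(216)) 4.1
side roller (np.int64(276), np.int64(203)) 18.0
side new (np.int64(324), np.int64(234)) 2.2
side knob (np.int64(246), np.int64(246)) 9.6
side sensor (np.int64(219), np.int64(212)) 9.1
    - -----                                     ---------++++--++++-   +---    -  -++----++++---
     ---                                        -------+---+++-++++-   ------ -+--+++++++++++--+
 -                                          ---------  ----+++++++--- ---+++++-++++++++++++++--+
                                        --------- -     ----#++--+++++++++++++++++++++++++++++++
                                   --------- --         +---+++++++++++++++++++-----++#++++++-++
                  -    -----++++----------               +--++++++++++
[... 2805 characters left out ...]
                                  
         --+++++++++++++++++++++++++++++++++++++++++++++++++++++++++++++--------                
         ---++++++++++++++++++++++++++++++++++++++++++++++++++++++++++++++++++++++-             
         ----+++--++++++++++++++++++++++++++++++++++++++++++++++++++++++++++++++++-             
         ------+-++-+-++++-++++-++-+-++---+-++-+-++-+-++++-+++++++++++++++++++++++-             
         -----+-++----+++--+-+--------------+----+-+--+-+-++-+-+--+-++++-+++++++++-             
          - ---------------+------+----------------++-----+----+----+-+--+-+-++-+--             
                         - -- ----------------------------+++--+-+------++++-------
```

```bash
python3 -c "
from workcell import env
print(env.close_job())"
```

```text
the job is handed in; nothing more can be done
None
```

The worn roller is off the spindle and lying on its side in the tray, released. It came off without any high forces, the bystanders and tray look unmoved, and I have handed the job in after about 31 s; no verdict was shown.

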